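# Put the labelling turntable into gear

## Robot

A 7-joint arm with a two-finger parallel gripper is mounted at the origin on the work surface. World frame = base frame: x ahead of the robot, y to its left, z up, the work surface at z = 0. Lengths are in m, angles in rad, forces in N, time in s.
With the tool pointing down it reaches from about 0.35 to 0.775 m from the base axis. Payload 3.1 kg.
Tool frame: the origin (TCP) lies on the mounting face of the last link; the fingertips stand 173 mm ahead of it and the grasp point (between the pads) lies 155 mm ahead of it; z points along the fingers, y is the line along which they close (so a half turn about z gives the same grasp; the last joint's range is limited). The gripper opens to 85 mm and grips with 20 to 120 N. Pads are 22 mm wide; open, the fingers measure 114 mm over their backs; the gripper's body (76 mm by 85 mm) begins 54 mm behind the grasp point. The pads swing forward as they close: fully open they stand 13 mm farther back than shut.
Start: joints at [-1.224, 0.311, 0.014, 1.512, -0.004, 1.319, -0.027], TCP at [0.208, 0.509, 0.405] pointing down, gripper open.
Joint ranges: [-2.7, 2.7], [-0.3, 1.91], [-1.27, 1.3], [0.12, 2.57], [-1.44, 4.58], [0.2, 2.03], [-3.05, 3.05]. Speed limits (rad/s): [2.79, 2.79, 3.14, 3.14, 3.14, 3.14, 3.14].

## Interface

Orientations are given as a unit quaternion [w, x, y, z].
In Python, from plant import env gives the robot as it stands.
- The arm moves only by the shell command python3 -m jog 'ROWS' [FORCE]. ROWS is JSON, a list of rows, each an object of numbers: "tx", "ty", "tz": the shift along the tool's x, y, z in mm; "wx", "wy", "wz": the turn, a rotation vector about the tool's x, y, z in rad; "gripper": the opening, from 0 (shut) to 1 (fully open). In form: [{"tx": .., "ty": .., "tz": .., "wx": .., "wy": .., "wz": .., "gripper": ..}, ...]. A call has 1 to 10 rows; each row shifts and turns the commanded pose from where the row before left it, along the tool's axes as they then stand; what a row does not reach is not made up. A row lasts 1/12 s, in which the tool goes at most 41.7 mm and 7.16 degrees, less where a joint would pass 70% of its speed; a pose out of reach is approached as far as the arm can. A call with a gripper value outside its range is refused whole. The fingers move at their own pace and stop on an object; FORCE is the grip in N (left out, the last holds). Time passes only in rows, so rows that do not move let the fingers close. It gives the time, the measured TCP pose, the force, the opening and the grip force at its end, in the units of the state.
- env.observe(): the state, without advancing time (a new reading comes with each control period).
- env.get_image(name): name is "scene" or "top"; returns the picture (420x560x3 uint8, red, green, blue); there is no depth.
- env.get_calibration(name): a dict with "camera_matrix" (3x3 intrinsics, pixels), "dist_coeffs" ([k1, k2, p1, p2, k3] as OpenCV has them; the pictures are not rectified), "cam_to_world" (4x4, takes a point from camera to world coordinates). Camera axes: x right, y up, looking along -z (the intrinsics and any distortion apply to the point x, -y, -z); pixel columns grow to the right and rows downward; lengths in m; the calibration is good to about 2 mm. A picture is of the moment at which its call begins. get_calibration takes no time and is no camera call.
- env.finish_job(): hands the job in; it is judged then, once.
Trained networks look in the newest picture that a camera, given by its name, has taken for a name from the list of things; names that differ only in an ending like _2 or _b are one class to them, and where a whole thing is asked for, a point or a joint stands for the part that bears it (a point fixed in the world has none). Each returns a list of dicts, best first, with "confidence" (0 to 1); they miss things now and then, are a little off and sometimes report something else, mostly with a low value. They report only what shows in the picture. A call takes as long as a camera call.
- env.recognise(camera, target): "rect" ([left, top, right, bottom] in pixels, round what is visible of it).
- env.pinpoint(camera, target): "uv" ([column, row] in pixels: a listed point, or the origin of a listed thing).
The state is a dict: "clock": time; "joint_pos": joint angles; "qd": joint speeds; "joint_torque": joint torques, N m; "tcp_pos": TCP position; "tool_rot": TCP orientation; "contact_force": force on the tool from outside, world axes, zero at the start; "wrist_torque": the same for the moment, N m; "finger_gap": finger opening in m; "grip_force": force on a finger pad.
Only numpy, scipy, OpenCV 4.12 (cv2) and the standard library are available. Lean on these libraries where they do the work, as an engineer would, in place of code of your own. Each camera call takes 0.05 s, during which the arm holds its last target. There are 200 camera calls.

## Task

Put the bottle-labelling turntable into gear: ease the black gear knob towards the platter until it meets the teeth, rock the platter (its upright pins are handy to push) until you feel the teeth drop into mesh and the platter lock, then slide the knob fully home and let go. Do it gently, never forcing the knob or the locked platter, and leave the bottles, cups and other things around it where they are.

Things in the scene. Friction and masses are not known exactly. Their poses are not given: they have to be found in the camera images.
- machine: Labelling turntable: grey cast housing 190 x 360 mm, fixed to the table, top 45 mm high; origin under its middle. Its y axis runs along it, from the gear knob's end to the platter's end: the way the knob goes into gear. On the knob's end a raised grey cover, 70 mm wide, 175 mm long (y -172 to +2 mm), top 75 mm high. Knob and platter axis both lie on x = 0.
- axis (a point): Centre of the platter, on its vertical axis, at its top face, 74 mm above the table (85 mm from the housing's origin along y). Axes as the housing's; does not turn with the platter. The platter is an aluminium disc, 144 mm diameter, 8 mm thick. In neutral it turns either way without end, takes about 2 N at a pin, and stays where it is left.
- knob (a joint): Gear knob's travel along the housing's +y, m: 0 out of gear, 0.028 fully home (hard stop). About 3.5 N of friction; stays where left. It pushes a single steel tooth, the dog, through a soft spring. At 0.014 the dog reaches the toothed wheel; on a tooth (so at every start) the spring gives 6 mm more (up to 2.5 N extra), then the knob stops hard near 0.020.
- knob_top (a point): Centre of the top of the black round gear knob: upright cylinder, 28 mm diameter, from 82 to 120 mm above the table, standing over the cover; moves with the knob.
- platter (a joint): Turn of the platter, rad, counter-clockwise from above positive. Below it, out of sight, its wheel has 6 even teeth and gaps; their angle to the pins is not told. With the dog pressed on a tooth by its spring, turning the platter (60 deg at most, either way) lets the dog spring into a gap: the platter then locks, with about 3 deg of play either way, and the knob can be pushed home.
- pin0 (a point): Centre of the top of one of the three alike black upright bottle pins on the platter: 16 mm diameter, 50 mm tall (74 to 124 mm above the table), its axis 60 mm from the platter's axis, the pins 120 deg apart; turns with the platter. A pin may be pushed sideways to turn the platter.
- pin1 (a point): Centre of the top of one of the three alike black upright bottle pins on the platter: 16 mm diameter, 50 mm tall (74 to 124 mm above the table), its axis 60 mm from the platter's axis, the pins 120 deg apart; turns with the platter. A pin may be pushed sideways to turn the platter.
- pin2 (a point): Centre of the top of one of the three alike black upright bottle pins on the platter: 16 mm diameter, 50 mm tall (74 to 124 mm above the table), its axis 60 mm from the platter's axis, the pins 120 deg apart; turns with the platter. A pin may be pushed sideways to turn the platter.
- green_bottle_a: Big green sake bottle, 105 mm diameter, 390 mm tall, at the left; origin at the centre of its underside. A bystander.
- green_bottle_b: Another big green sake bottle, 105 mm diameter, 390 mm tall, at the left; origin at the centre of its underside. A bystander.
- brown_bottle: Brown bottle, 72 mm diameter, 290 mm tall, at the right; origin at the centre of its underside. A bystander.
- cup_a: White tasting cup, 72 mm across, 55 mm tall, by the turntable; origin at the centre of its underside. A bystander.
- cup_b: White tasting cup, 72 mm across, 55 mm tall, by the turntable; origin at the centre of its underside. A bystander.
- label_roll: Roll of paper labels lying flat, 90 mm outside diameter, 50 mm tall, by the turntable; origin at the centre of its underside. A bystander.
- spoon: White plastic spoon, 150 mm long, lying by the turntable; origin at the centre of its underside. A bystander.
- jar: Small glass jar, 60 mm diameter, 75 mm tall, at the right; origin at the centre of its underside. A bystander.

How it is judged:
On the way, in this order (a step that is already met when the one before it is completed fails the run):
1. the knob has been eased up until the dog presses on the teeth (value of joint knob above 0.0155 m), for 0.02 s.
2. the teeth are in mesh: the knob passes beyond where a tooth can stop it (value of joint knob above 0.0225 m), for 0.1 s.
At the end, for the whole second after the job is handed in: The gear knob is fully home (within 2.5 mm of its 28 mm stop), which only meshed teeth allow, and the knob and platter are at rest (value of joint knob above 0.0255 m and velocity of joint knob between -0.005 and 0.005 m/s and velocity of joint platter between -0.05 and 0.05 rad/s); the robot touches nothing.
It fails at once if the knob was forced (over 35 N) (contact force between the fingers and knob above 35 N).
It fails at once if the platter was forced (over 35 N) (contact force between the fingers and platter above 35 N).
It fails at once if a bystander was pushed more than 30 mm (distance of any of green_bottle_a, green_bottle_b, brown_bottle, cup_a, cup_b, label_roll, spoon, jar from where it was at the start of the episode above 0.03 m).
It fails at once if a bystander was tipped over (angle between any of green_bottle_a, green_bottle_b, brown_bottle, cup_a, cup_b, label_roll, spoon, jar's own z axis and vertical above 0.5 rad).
It also fails if it takes over 51 s, if anything falls off the work surface, if the arm or the gripper's body presses on something with over 40 N, if the wrist force passes 120 N, or if a joint passes its speed limit or range.

## Working session

There is one attempt and no reset: what is moved stays moved. The work goes in short steps, Python scripts to look and compute and a shell command to move; the robot and the scene stay as the last step left them, time stands still between calls to the robot, and variables do not carry over. Pictures are saved under pics/ and viewed, at most 10 in all, crops included, and the job is handed in when it is done.

```bash
ls; mkdir -p pics
cat > h.py <<'E'
import numpy as np, cv2
from plant import env
def ray(cam,uv):
    c=env.get_calibration(cam);K=np.array(c["camera_matrix"]);d=np.array(c["dist_coeffs"]);T=np.array(c["cam_to_world"])
    n=cv2.undistortPoints(np.array([[uv]],float),K,d)[0,0]
    return T[:3,3],T[:3,:3]@np.array([n[0],-n[1],-1])
def atz(cam,uv,z):
    o,r=ray(cam,uv);return o+r*(z-o[2])/r[2]
E
python3 - <<'E'
from h import *
for c in("top","scene"):
    cv2.imwrite(f"pics/{c}0.png",cv2.cvtColor(env.get_image(c),cv2.COLOR_RGB2BGR))
    for t,z in(("knob_top",.12),("axis",.074),("pin0",.124),("machine",0.0)):
        for r in env.pinpoint(c,t)[:4]: print(c,t,np.round(r["uv"],1),round(r["confidence"],2),atz(c,r["uv"],z).round(4))
s=env.observe();print({k:np.round(v,3) for k,v in s.items()})
E
```

```text
pics
top knob_top [308.7 214.2] 0.64 [ 0.5339 -0.0743  0.12  ]
top axis [253.3 186.7] 0.74 [0.629  0.0881 0.074 ]
top pin0 [273.6 180.1] 0.96 [0.6361 0.0263 0.124 ]
top pin0 [250.2 205.8] 0.76 [0.5601 0.0953 0.124 ]
top pin0 [238.3 174.9] 0.73 [0.6532 0.1301 0.124 ]
top machine [277.9 206. ] 0.59 [0.5824 0.0126 0.    ]
scene knob_top [265.6 196.9] 0.63 [ 0.5608 -0.0597  0.12  ]
scene axis [289.2 234.9] 0.62 [0.617  0.0828 0.074 ]
scene axis [333.4 243.1] 0.47 [0.5583 0.2147 0.074 ]
scene pin0 [303.6 218.2] 0.78 [0.5686 0.102  0.124 ]
scene pin0 [269.4 220. ] 0.74 [0.6432 0.0218 0.124 ]
scene pin0 [293.5 240. ] 0.62 [0.6656 0.133  0.124 ]
scene machine [277.3 234.1] 0.79 [0.581  0.0081 0.    ]
{'clock': np.float64(0.5), 'joint_pos': array([-1.224,  0.311,  0.014,  1.512, -0.004,  1.319, -0.027]), 'qd': array([-0.001,  0.001,  0.001, -0.002,  0.   , -0.   , -0.001]), 'joint_torque': array([-0.0000e+00, -3.7943e+01,  1.4600e-01, -2.3062e+01,  1.2000e-02,
        3.0000e-03, -0.0000e+00]), 'tcp_pos': array([0.208, 0.509, 0.405]), 'tool_rot': array([ 0.   ,  0.193,  0.981, -0.   ]), 'contact_force': array([-0.536,  0.654,  0.034]), 'wrist_torque': array([0.009, 0.   , 0.034]), 'grip_force': np.float64(0.0), 'finger_gap': np.float64(0.086)}
```

View pics/top0.png

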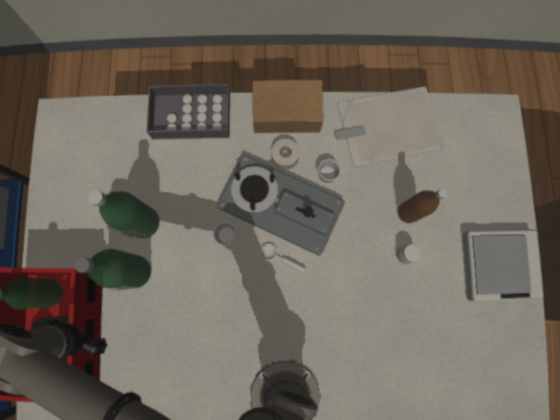

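View pics/scene0.png

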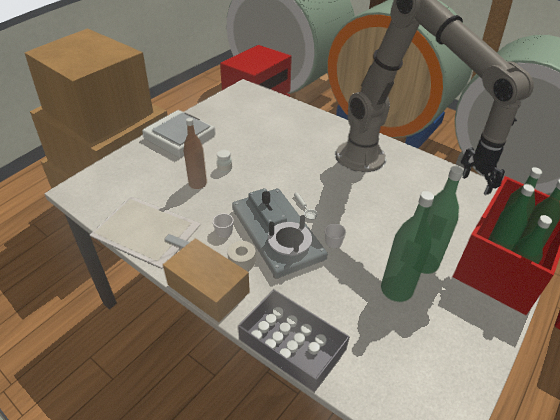

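The top view shows the platter at about (253,187), the knob at about (307,211) and the housing running between them. The pins are at (273,180), (250,206) and (238,175). Cups stand at (227,233) and (328,170), the roll is at (285,150), and the spoon runs from (268,250) to (303,269). Next I'll triangulate these points and check them against crops.

```bash
cat > fit.py <<'E'
from h import *
from scipy.optimize import least_squares
def proj(c,P):
    k=env.get_calibration(c);K=np.array(k["camera_matrix"]);d=np.array(k["dist_coeffs"]);T=np.linalg.inv(np.array(k["cam_to_world"]))
    p=np.atleast_2d(P)@T[:3,:3].T+T[:3,3]; p=p*[1,-1,-1]
    return cv2.projectPoints(p,np.zeros(3),np.zeros(3),K,d)[0][:,0]
def measure(n=3):
    D=[]
    for c in("top","scene"):
        for i in range(n):
            env.get_image(c)
            for t in("knob_top","axis","machine","pin0"):
                r=[q for q in env.pinpoint(c,t) if q["confidence"]>.4][:3 if t=="pin0" else 1]
                D+=[(c,t,np.array(q["uv"])) for q in r]
    return D
def pts(p):
    x,y,a,k,th=p;u=np.array([-np.sin(a),np.cos(a)])
    f=lambda s,z:np.r_[np.array([x,y])+s*u,z]
    ax=f(.085,.074)
    return {"machine":[f(0,0)],"axis":[ax],"knob_top":[f(k,.12)],"pin0":[ax+np.r_[.06*np.cos(th+j*2.0944),.06*np.sin(th+j*2.0944),.05] for j in range(3)]}
def fit(D,p0):
    def res(p):
        P=pts(p);out=[]
        for c in("top","scene"):
            for t,L in P.items():
                q=proj(c,L)
                for d in D:
                    if d[0]==c and d[1]==t:
                        e=d[2]-q;out.append(e[np.argmin((e**2).sum(1))])
        return np.ravel(out)
    return least_squares(res,p0,loss="soft_l1",x_scale=[.01,.01,.1,.01,.1])
E
python3 - <<'E'
from fit import *
D=measure(3)
r=fit(D,[.582,.01,-.5,-.09,-1.2]);p=r.x
print(p.round(4),np.abs(r.fun).mean(),{k:np.round(v,4) for k,v in pts(p).items()})
x,y,a=p[:3];R=np.array([[np.cos(a),-np.sin(a)],[np.sin(a),np.cos(a)]])
outs=[]
for c in("top","scene"):
    im=cv2.cvtColor(env.get_image(c),cv2.COLOR_RGB2BGR);S=4
    P=pts(p);ctr=proj(c,P["axis"][0]*.5+P["knob_top"][0]*.5)[0].astype(int)
    x0,y0=ctr[0]-75,ctr[1]-75
    cr=cv2.resize(im[y0:y0+150,x0:x0+150],None,fx=2.6,fy=2.6,interpolation=cv2.INTER_CUBIC)
    m=lambda q:tuple(int(v) for v in (np.array(q)+.5-[x0,y0])*2.6)
    for L in P.values():
        for q in proj(c,L): cv2.circle(cr,m(q),3,(0,0,255),1)
    def poly(C,z,col):
        Q=[np.r_[np.array([x,y])+R@np.array(v),z] for v in C]
        cv2.polylines(cr,[np.array([m(q) for q in proj(c,Q)])],True,col,1)
    poly([(-.095,-.18),(.095,-.18),(.095,.18),(-.095,.18)],.045,(0,255,0))
    poly([(-.035,-.172),(.035,-.172),(.035,.002),(-.035,.002)],.075,(255,255,0))
    poly([(.072*np.cos(t),.085+.072*np.sin(t)) for t in np.linspace(0,6.28,40)],.074,(0,255,255))
    outs.append(cr)
cv2.imwrite("pics/crop1.png",np.hstack(outs))
for t in("cup_a","label_roll","spoon","green_bottle_a","brown_bottle","jar"):
    for c in("top","scene"):
        print(t,c,[(atz(c,q["uv"],0)[:2].round(3),round(q["confidence"],2)) for q in env.pinpoint(c,t)[:2]])
print(env.observe()["clock"])
E
```

```text
[ 0.5826  0.0119 -0.4526 -0.0696 -1.1342] 5.164453515742898 {'machine': array([[0.5826, 0.0119, 0.    ]]), 'axis': array([[0.6197, 0.0884, 0.074 ]]), 'knob_top': array([[ 0.5521, -0.0507,  0.12  ]]), 'pin0': array([[0.6451, 0.034 , 0.124 ],
       [0.6541, 0.1375, 0.124 ],
       [0.56  , 0.0936, 0.124 ]])}
cup_a top [(array([ 0.687, -0.156]), 0.95), (array([0.494, 0.169]), 0.59)]
cup_a scene [(array([ 0.67 , -0.167]), 0.75), (array([0.506, 0.186]), 0.75)]
label_roll top [(array([ 0.739, -0.019]), 0.81)]
label_roll scene [(array([ 0.739, -0.016]), 0.77)]
spoon top [(array([ 0.404, -0.001]), 0.84)]
spoon scene [(array([ 0.4  , -0.003]), 0.54)]
green_bottle_a top [(array([0.538, 0.436]), 0.83), (array([0.377, 0.473]), 0.57)]
green_bottle_a scene [(array([0.374, 0.47 ]), 0.88), (array([ 0.431, -0.15 ]), 0.69)]
brown_bottle top [(array([ 0.553, -0.41 ]), 0.8), (array([0.586, 0.019]), 0.65)]
brown_bottle scene [(array([ 0.561, -0.407]), 0.69)]
jar top [(array([ 0.428, -0.377]), 0.81), (array([0.49 , 0.174]), 0.72)]
jar scene [(array([ 0.429, -0.389]), 0.8)]
2.7
```

View pics/crop1.png

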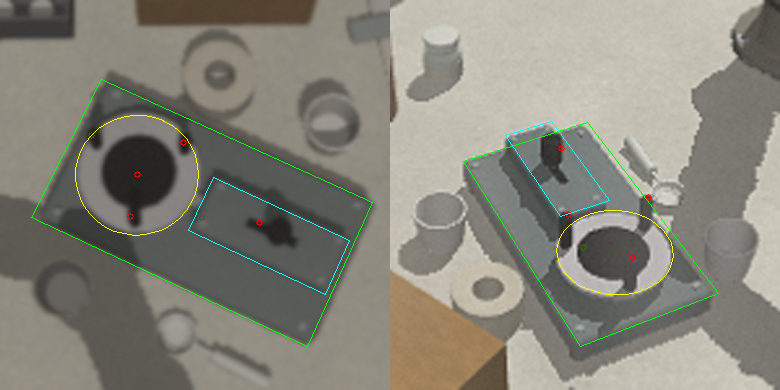

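The overlay fits the housing and platter well. The knob mark is off: in the right-hand crop the real knob top is at about (551,138), but the fit put it at (560,148). I'll refine the knob separately.

Run:
```python
from fit import *
p=[ 0.5826,0.0119,-0.4526,-0.0696,-1.1342]
outs=[]
for c in("top","scene"):
    im=cv2.cvtColor(env.get_image(c),cv2.COLOR_RGB2BGR)
    print(c,[(np.round(q["uv"],1),round(q["confidence"],2)) for q in env.pinpoint(c,"knob_top")[:3]],[(np.round(q["rect"],1),round(q["confidence"],2)) for q in env.recognise(c,"knob_top")[:3]],
     [(np.round(q["uv"],1),round(q["confidence"],2)) for q in env.pinpoint(c,"pin0")[:4]])
    x0,y0=(280,185) if c=="top" else (240,170)
    cr=cv2.resize(im[y0:y0+60,x0:x0+50],None,fx=8,fy=8,interpolation=cv2.INTER_CUBIC)
    cr=np.clip(cr.astype(float)*1.8,0,255).astype(np.uint8)
    for k in(-.1,-.09,-.08):
        P=pts([*p[:3],k,p[4]])["knob_top"][0]
        for z,col in((.12,(0,0,255)),(.082,(0,255,0))):
            Q=[P*[1,1,0]+[.014*np.cos(t),.014*np.sin(t),z] for t in np.linspace(0,6.28,24)]
            cv2.polylines(cr,[((proj(c,Q)+.5-[x0,y0])*8).astype(int)],True,col,1)
    outs.append(cr)
cv2.imwrite("pics/crop2.png",np.hstack(outs))
```

```text
top [(array([306.8, 210. ]), 0.5), (array([405. , 251.4]), 0.44)] [(array([273.5, 200.7, 315.2, 217.9]), 0.59)] [(array([272.3, 179.2]), 0.92), (array([250.8, 204.7]), 0.91), (array([237. , 174.8]), 0.57)]
scene [(array([266.1, 193.7]), 0.67), (array([239.7, 261.1]), 0.32)] [(array([260.1, 192.9, 270.3, 203.9]), 0.62)] [(array([267.4, 222.2]), 0.79), (array([296.5, 241.1]), 0.74), (array([303.5, 214.7]), 0.62), (array([281.1, 232.8]), 0.4)]
```

View pics/crop2.png

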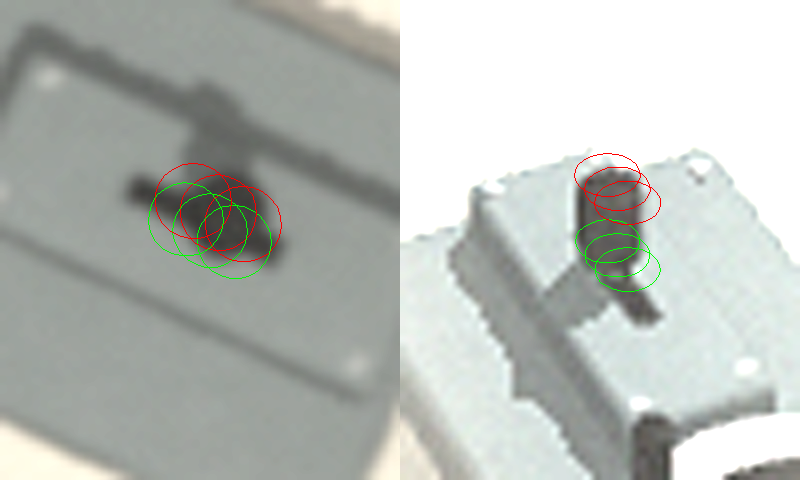

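The crop shows the knob at about k = -0.092 m along the housing, close to the middle drawn cylinder. Tool y already lies within about 4 degrees of the housing's +y, so I can push with the back of the shut fingers. I'm heading behind the knob.

```bash
python3 -m jog '[{"tx":-29,"ty":-26,"wz":0.063,"gripper":0},{"tx":-29,"ty":-26,"gripper":0},{"tx":-29,"ty":-26,"gripper":0},{"tx":-29,"ty":-26,"gripper":0},{"tx":-29,"ty":-26,"gripper":0},{"tx":-29,"ty":-26,"gripper":0},{"tx":-29,"ty":-26,"gripper":0},{"tx":-29,"ty":-26,"gripper":0}]' 20
python3 -m jog '[{"tx":-29,"ty":-26,"gripper":0},{"tx":-29,"ty":-26,"gripper":0},{"tx":-29,"ty":-26,"gripper":0},{"tx":-29,"ty":-26,"gripper":0},{"tx":-29,"ty":-26,"gripper":0},{"tx":-29,"ty":-26,"gripper":0}]'
cat > st.py <<'E'
import sys;from fit import *
s=env.observe();w,x,y,z=s["tool_rot"]
o=np.array([.5826,.0119]);a=-.4526;u=np.array([-np.sin(a),np.cos(a)]);v=np.array([np.cos(a),np.sin(a)])
d=np.array(s["tcp_pos"][:2])-o;f=np.array(s["contact_force"])
ty=np.array([2*(x*y-w*z),1-2*(x*x+z*z)])
print("t %.2f mach x %.1f y %.1f tip z %.1f | F x %.1f y %.1f z %.1f | yaw err %.3f gap %.3f"%(s["clock"],d@v*1e3,d@u*1e3,(s["tcp_pos"][2]-.173)*1e3,f[:2]@v,f[:2]@u,f[2],np.arctan2(ty[1],ty[0])-np.arctan2(u[1],u[0]),s["finger_gap"]))
if len(sys.argv)>1 and abs(f[:2]@u)>float(sys.argv[1]): sys.exit(1)
E
python3 st.py
```

```text
t 3.10 mach x -553.8 y 283.4 tip z 231.7 | F x -0.7 y -0.0 z 1.0 | yaw err 0.064 gap 0.085schema error: expected keys tx, ty, tz, wx, wy, wz, gripper
schema error: expected keys tx, ty, tz, wx, wy, wz, gripper
```

```bash
python3 -m jog '[{"tx":-29,"ty":-26,"tz":0,"wx":0,"wy":0,"wz":0.063,"gripper":0},{"tx":-29,"ty":-26,"tz":0,"wx":0,"wy":0,"wz":0,"gripper":0},{"tx":-29,"ty":-26,"tz":0,"wx":0,"wy":0,"wz":0,"gripper":0},{"tx":-29,"ty":-26,"tz":0,"wx":0,"wy":0,"wz":0,"gripper":0},{"tx":-29,"ty":-26,"tz":0,"wx":0,"wy":0,"wz":0,"gripper":0},{"tx":-29,"ty":-26,"tz":0,"wx":0,"wy":0,"wz":0,"gripper":0},{"tx":-29,"ty":-26,"tz":0,"wx":0,"wy":0,"wz":0,"gripper":0},{"tx":-29,"ty":-26,"tz":0,"wx":0,"wy":0,"wz":0,"gripper":0}]' 20
python3 st.py
python3 -m jog '[{"tx":-29,"ty":-26,"tz":0,"wx":0,"wy":0,"wz":0,"gripper":0},{"tx":-29,"ty":-26,"tz":0,"wx":0,"wy":0,"wz":0,"gripper":0},{"tx":-29,"ty":-26,"tz":0,"wx":0,"wy":0,"wz":0,"gripper":0},{"tx":-29,"ty":-26,"tz":0,"wx":0,"wy":0,"wz":0,"gripper":0},{"tx":-29,"ty":-26,"tz":0,"wx":0,"wy":0,"wz":0,"gripper":0},{"tx":0,"ty":0,"tz":0,"wx":0,"wy":0,"wz":0,"gripper":0}]'
python3 st.py
```

```text
clock: 3.77
tcp_pos: [0.3289, 0.2196, 0.405]
tool_rot: [0.0, 0.224, 0.975, 0.001]
contact_force: [1.2, -0.4, 1.5]
finger_gap: 0.0001
grip_force: 0.0
t 3.77 mach x -319.0 y 75.9 tip z 232.0 | F x 1.3 y 0.1 z 1.5 | yaw err 0.001 gap 0.000
clock: 4.27
tcp_pos: [0.4042, 0.0332, 0.4056]
tool_rot: [0.002, 0.231, 0.973, -0.002]
contact_force: [0.3, 0.1, 0.7]
finger_gap: -0.0003
grip_force: 0.0
t 4.27 mach x -169.8 y -58.9 tip z 232.6 | F x 0.3 y 0.2 z 0.7 | yaw err -0.013 gap -0.000
```

```bash
python3 -m jog '[{"tx":-33,"ty":-17,"tz":0,"wx":0,"wy":0,"wz":-0.013,"gripper":0},{"tx":-33,"ty":-17,"tz":0,"wx":0,"wy":0,"wz":0,"gripper":0},{"tx":-33,"ty":-17,"tz":0,"wx":0,"wy":0,"wz":0,"gripper":0},{"tx":-33,"ty":-17,"tz":0,"wx":0,"wy":0,"wz":0,"gripper":0},{"tx":-33,"ty":-17,"tz":0,"wx":0,"wy":0,"wz":0,"gripper":0},{"tx":0,"ty":0,"tz":40,"wx":0,"wy":0,"wz":0,"gripper":0},{"tx":0,"ty":0,"tz":40,"wx":0,"wy":0,"wz":0,"gripper":0},{"tx":0,"ty":0,"tz":0,"wx":0,"wy":0,"wz":0,"gripper":0},{"tx":0,"ty":0,"tz":0,"wx":0,"wy":0,"wz":0,"gripper":0}]'
python3 st.py
```

```text
clock: 5.02
tcp_pos: [0.5143, -0.1052, 0.323]
tool_rot: [-0.003, 0.218, 0.976, -0.0]
contact_force: [0.0, 0.9, 1.5]
finger_gap: 0.0003
grip_force: 0.0
t 5.02 mach x -10.2 y -135.2 tip z 150.0 | F x -0.4 y 0.8 z 1.5 | yaw err 0.014 gap 0.000
```

```bash
python3 -m jog '[{"tx":-10,"ty":-12,"tz":0,"wx":0,"wy":0,"wz":0.013,"gripper":0},{"tx":0,"ty":0,"tz":28,"wx":0,"wy":0,"wz":0,"gripper":0},{"tx":0,"ty":0,"tz":28,"wx":0,"wy":0,"wz":0,"gripper":0},{"tx":0,"ty":0,"tz":0,"wx":0,"wy":0,"wz":0,"gripper":0},{"tx":0,"ty":0,"tz":0,"wx":0,"wy":0,"wz":0,"gripper":0},{"tx":0,"ty":0,"tz":0,"wx":0,"wy":0,"wz":0,"gripper":0}]'
python3 st.py
python3 - <<'E'
from fit import *
outs=[]
for c in("top","scene"):
    im=cv2.cvtColor(env.get_image(c),cv2.COLOR_RGB2BGR)
    x0,y0=(270,150) if c=="top" else (230,130)
    outs.append(cv2.resize(im[y0:y0+100,x0:x0+80],None,fx=5,fy=5,interpolation=cv2.INTER_CUBIC))
cv2.imwrite("pics/crop3.png",np.clip(np.hstack(outs)*1.5,0,255).astype(np.uint8))
E
```

```text
clock: 5.52
tcp_pos: [0.5206, -0.1211, 0.2716]
tool_rot: [0.002, 0.223, 0.975, 0.0]
contact_force: [0.4, -0.6, 0.6]
finger_gap: 0.0002
grip_force: 0.0
t 5.52 mach x 2.4 y -146.7 tip z 98.6 | F x 0.6 y -0.4 z 0.6 | yaw err 0.002 gap 0.000
```

View pics/crop3.png

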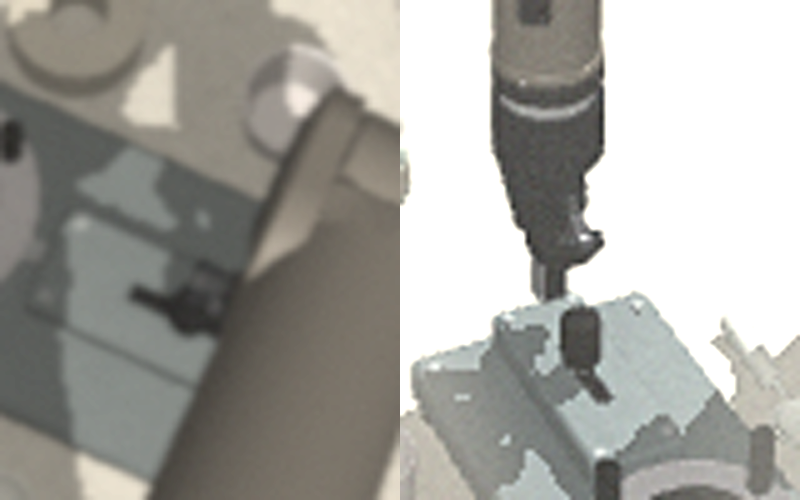

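The fingertip is behind the knob (right-hand crop, knob at about (582,335), tip at about (550,285)) and in line with it. I'm advancing until it touches.

```bash
python3 -m jog '[{"tx":0,"ty":5,"tz":2,"wx":0,"wy":0,"wz":0,"gripper":0},{"tx":0,"ty":5,"tz":2,"wx":0,"wy":0,"wz":0,"gripper":0},{"tx":0,"ty":4,"tz":0,"wx":0,"wy":0,"wz":0,"gripper":0},{"tx":0,"ty":0,"tz":0,"wx":0,"wy":0,"wz":0,"gripper":0},{"tx":0,"ty":0,"tz":0,"wx":0,"wy":0,"wz":0,"gripper":0}]'>/dev/null;python3 st.py 3 &&
python3 -m jog '[{"tx":0,"ty":2,"tz":0,"wx":0,"wy":0,"wz":0,"gripper":0},{"tx":0,"ty":1,"tz":0,"wx":0,"wy":0,"wz":0,"gripper":0},{"tx":0,"ty":0,"tz":0,"wx":0,"wy":0,"wz":0,"gripper":0}]'>/dev/null;python3 st.py 2.5 &&
python3 -m jog '[{"tx":0,"ty":2,"tz":0,"wx":0,"wy":0,"wz":0,"gripper":0},{"tx":0,"ty":1,"tz":0,"wx":0,"wy":0,"wz":0,"gripper":0},{"tx":0,"ty":0,"tz":0,"wx":0,"wy":0,"wz":0,"gripper":0}]'>/dev/null;python3 st.py 2.5 &&
python3 -m jog '[{"tx":0,"ty":2,"tz":0,"wx":0,"wy":0,"wz":0,"gripper":0},{"tx":0,"ty":1,"tz":0,"wx":0,"wy":0,"wz":0,"gripper":0},{"tx":0,"ty":0,"tz":0,"wx":0,"wy":0,"wz":0,"gripper":0}]'>/dev/null;python3 st.py 2.5 &&
python3 -m jog '[{"tx":0,"ty":2,"tz":0,"wx":0,"wy":0,"wz":0,"gripper":0},{"tx":0,"ty":1,"tz":0,"wx":0,"wy":0,"wz":0,"gripper":0},{"tx":0,"ty":0,"tz":0,"wx":0,"wy":0,"wz":0,"gripper":0}]'>/dev/null;python3 st.py 2.5
```

```text
t 6.03 mach x 1.1 y -132.6 tip z 91.7 | F x -0.5 y -0.2 z -0.0 | yaw err 0.002 gap 0.000
t 6.28 mach x 1.1 y -130.2 tip z 91.7 | F x 0.3 y -0.3 z 0.3 | yaw err 0.001 gap -0.000
t 6.53 mach x 1.1 y -127.0 tip z 91.7 | F x -0.7 y 0.5 z 0.9 | yaw err 0.001 gap 0.000
t 6.78 mach x 1.1 y -124.0 tip z 91.7 | F x 0.5 y 1.2 z -0.5 | yaw err 0.001 gap 0.000
t 7.03 mach x 1.2 y -121.5 tip z 91.7 | F x 0.4 y 0.0 z 0.1 | yaw err 0.001 gap 0.000
```

```bash
python3 -m jog '[{"tx":0,"ty":1,"tz":0,"wx":0,"wy":0,"wz":0,"gripper":0},{"tx":0,"ty":1,"tz":0,"wx":0,"wy":0,"wz":0,"gripper":0},{"tx":0,"ty":0,"tz":0,"wx":0,"wy":0,"wz":0,"gripper":0}]'>/dev/null;python3 st.py 2.5 &&
python3 -m jog '[{"tx":0,"ty":1,"tz":0,"wx":0,"wy":0,"wz":0,"gripper":0},{"tx":0,"ty":1,"tz":0,"wx":0,"wy":0,"wz":0,"gripper":0},{"tx":0,"ty":0,"tz":0,"wx":0,"wy":0,"wz":0,"gripper":0}]'>/dev/null;python3 st.py 2.5 &&
python3 -m jog '[{"tx":0,"ty":1,"tz":0,"wx":0,"wy":0,"wz":0,"gripper":0},{"tx":0,"ty":1,"tz":0,"wx":0,"wy":0,"wz":0,"gripper":0},{"tx":0,"ty":0,"tz":0,"wx":0,"wy":0,"wz":0,"gripper":0}]'>/dev/null;python3 st.py 2.5 &&
python3 -m jog '[{"tx":0,"ty":1,"tz":0,"wx":0,"wy":0,"wz":0,"gripper":0},{"tx":0,"ty":1,"tz":0,"wx":0,"wy":0,"wz":0,"gripper":0},{"tx":0,"ty":0,"tz":0,"wx":0,"wy":0,"wz":0,"gripper":0}]'>/dev/null;python3 st.py 2.5 &&
python3 -m jog '[{"tx":0,"ty":1,"tz":0,"wx":0,"wy":0,"wz":0,"gripper":0},{"tx":0,"ty":1,"tz":0,"wx":0,"wy":0,"wz":0,"gripper":0},{"tx":0,"ty":0,"tz":0,"wx":0,"wy":0,"wz":0,"gripper":0}]'>/dev/null;python3 st.py 2.5
```

```text
t 7.28 mach x 1.2 y -120.4 tip z 91.7 | F x 0.2 y -3.1 z 0.6 | yaw err -0.000 gap 0.000
t 7.28 mach x 1.2 y -120.4 tip z 91.7 | F x 0.2 y -3.1 z 0.6 | yaw err -0.000 gap 0.000
t 7.28 mach x 1.2 y -120.4 tip z 91.7 | F x 0.2 y -3.1 z 0.6 | yaw err -0.000 gap 0.000
t 7.28 mach x 1.2 y -120.4 tip z 91.7 | F x 0.2 y -3.1 z 0.6 | yaw err -0.000 gap 0.000
t 7.28 mach x 1.2 y -120.4 tip z 91.7 | F x 0.2 y -3.1 z 0.6 | yaw err -0.000 gap 0.000
```

```bash
python3 -m jog '[{"tx":0,"ty":2,"tz":0,"wx":0,"wy":0,"wz":0,"gripper":0},{"tx":0,"ty":2,"tz":0,"wx":0,"wy":0,"wz":0,"gripper":0},{"tx":0,"ty":2,"tz":0,"wx":0,"wy":0,"wz":0,"gripper":0},{"tx":0,"ty":0,"tz":0,"wx":0,"wy":0,"wz":0,"gripper":0}]'>/dev/null;python3 st.py 7 &&
python3 -m jog '[{"tx":0,"ty":2,"tz":0,"wx":0,"wy":0,"wz":0,"gripper":0},{"tx":0,"ty":2,"tz":0,"wx":0,"wy":0,"wz":0,"gripper":0},{"tx":0,"ty":0,"tz":0,"wx":0,"wy":0,"wz":0,"gripper":0}]'>/dev/null;python3 st.py 7 &&
python3 -m jog '[{"tx":0,"ty":1,"tz":0,"wx":0,"wy":0,"wz":0,"gripper":0},{"tx":0,"ty":1,"tz":0,"wx":0,"wy":0,"wz":0,"gripper":0},{"tx":0,"ty":0,"tz":0,"wx":0,"wy":0,"wz":0,"gripper":0}]'>/dev/null;python3 st.py 7 &&
python3 -m jog '[{"tx":0,"ty":1,"tz":0,"wx":0,"wy":0,"wz":0,"gripper":0},{"tx":0,"ty":1,"tz":0,"wx":0,"wy":0,"wz":0,"gripper":0},{"tx":0,"ty":0,"tz":0,"wx":0,"wy":0,"wz":0,"gripper":0}]'>/dev/null;python3 st.py 7
```

```text
t 7.62 mach x 1.1 y -112.9 tip z 91.7 | F x 0.4 y -3.1 z 1.1 | yaw err 0.002 gap -0.000
t 7.87 mach x 1.2 y -109.5 tip z 91.7 | F x -0.1 y -4.4 z 1.0 | yaw err 0.001 gap 0.000
t 8.12 mach x 1.2 y -108.0 tip z 91.7 | F x -0.3 y -5.4 z 0.9 | yaw err 0.000 gap 0.000
t 8.37 mach x 1.2 y -107.2 tip z 91.7 | F x -0.9 y -7.1 z 2.1 | yaw err -0.001 gap 0.000
```

```bash
python3 -m jog '[{"tx":0,"ty":0,"tz":0,"wx":0,"wy":0,"wz":0,"gripper":0},{"tx":0,"ty":0,"tz":0,"wx":0,"wy":0,"wz":0,"gripper":0},{"tx":0,"ty":0,"tz":0,"wx":0,"wy":0,"wz":0,"gripper":0}]'>/dev/null;python3 st.py 9 &&
python3 -m jog '[{"tx":0,"ty":1,"tz":0,"wx":0,"wy":0,"wz":0,"gripper":0},{"tx":0,"ty":1,"tz":0,"wx":0,"wy":0,"wz":0,"gripper":0},{"tx":0,"ty":0,"tz":0,"wx":0,"wy":0,"wz":0,"gripper":0}]'>/dev/null;python3 st.py 9;python3 - <<'E'
from fit import *
outs=[]
for c in("top","scene"):
    im=cv2.cvtColor(env.get_image(c),cv2.COLOR_RGB2BGR);cv2.imwrite(f"pics/{c}1.png",im)
    x0,y0=(280,185) if c=="top" else (240,170)
    cr=cv2.resize(im[y0:y0+60,x0:x0+50],None,fx=8,fy=8,interpolation=cv2.INTER_CUBIC)
    cr=np.clip(cr.astype(float)*1.8,0,255).astype(np.uint8)
    for k in(-.092,-.078,-.072):
        P=pts([.5826,.0119,-.4526,k,0])["knob_top"][0]
        for z,col in((.12,(0,0,255)),(.082,(0,255,0))):
            Q=[P*[1,1,0]+[.014*np.cos(t),.014*np.sin(t),z] for t in np.linspace(0,6.28,24)]
            cv2.polylines(cr,[((proj(c,Q)+.5-[x0,y0])*8).astype(int)],True,col,1)
    outs.append(cr)
cv2.imwrite("pics/crop4.png",np.hstack(outs))
E
```

```text
t 8.62 mach x 1.2 y -107.2 tip z 91.7 | F x -0.1 y -8.1 z 1.0 | yaw err -0.001 gap 0.000
t 8.87 mach x 1.3 y -106.6 tip z 91.7 | F x 0.2 y -8.9 z 2.2 | yaw err -0.002 gap -0.000
```

View pics/crop4.png

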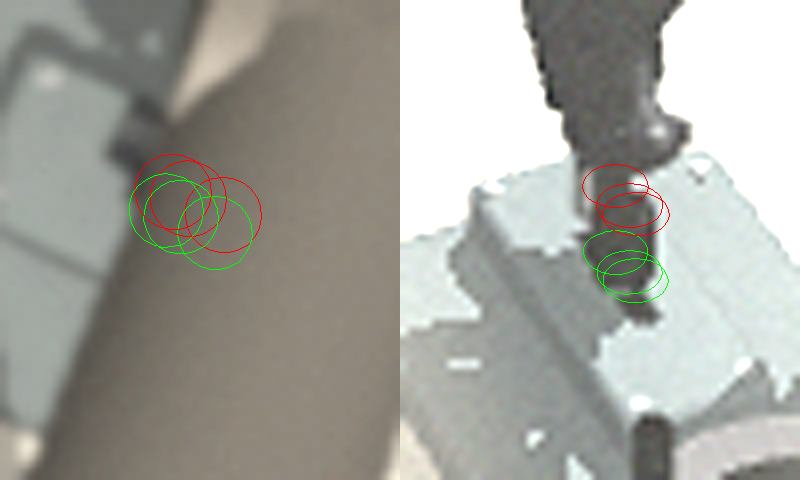

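The knob has moved about 15 mm, judging by its right edge going from crop x = 638 to 655, and the force is rising. I'll push a little further, well below the limit.

```bash
python3 -m jog '[{"tx":0,"ty":1,"tz":0,"wx":0,"wy":0,"wz":0,"gripper":0},{"tx":0,"ty":1,"tz":0,"wx":0,"wy":0,"wz":0,"gripper":0},{"tx":0,"ty":0,"tz":0,"wx":0,"wy":0,"wz":0,"gripper":0},{"tx":0,"ty":0,"tz":0,"wx":0,"wy":0,"wz":0,"gripper":0}]';python3 st.py 13 &&
python3 -m jog '[{"tx":0,"ty":1,"tz":0,"wx":0,"wy":0,"wz":0,"gripper":0},{"tx":0,"ty":1,"tz":0,"wx":0,"wy":0,"wz":0,"gripper":0},{"tx":0,"ty":0,"tz":0,"wx":0,"wy":0,"wz":0,"gripper":0},{"tx":0,"ty":0,"tz":0,"wx":0,"wy":0,"wz":0,"gripper":0}]';python3 st.py 13
```

```text
clock: 9.3
tcp_pos: [0.5374, -0.0839, 0.2647]
tool_rot: [-0.001, 0.226, 0.974, -0.003]
contact_force: [-6.4, -9.9, 3.6]
finger_gap: -0.0004
grip_force: 6.0
t 9.30 mach x 1.3 y -106.0 tip z 91.7 | F x -1.4 y -11.7 z 3.6 | yaw err -0.003 gap -0.000
clock: 9.63
tcp_pos: [0.5377, -0.0834, 0.2647]
tool_rot: [-0.002, 0.226, 0.974, -0.004]
contact_force: [-8.4, -12.5, 4.4]
finger_gap: 0.0002
grip_force: 7.1
t 9.63 mach x 1.3 y -105.3 tip z 91.7 | F x -2.1 y -14.9 z 4.4 | yaw err -0.004 gap 0.000
```

Run:
```python
from fit import *
im=cv2.cvtColor(env.get_image("scene"),cv2.COLOR_RGB2BGR);cv2.imwrite("pics/scene2.png",im)
top=cv2.cvtColor(env.get_image("top"),cv2.COLOR_RGB2BGR)
for n in("scene0","scene1","scene2"):
    g=cv2.imread(f"pics/{n}.png",0).astype(float)
    out=[]
    for r in range(192,206):
        row=g[r,262:282]; i0=np.argmin(row[:8]); j=i0
        while j<18 and row[j]<65: j+=1
        out.append(262+j-1+(65-row[j-1])/(row[j]-row[j-1]+1e-9))
    print(n,np.round(out,2)); print(g[200,256:280].astype(int))
for k in(-.092,-.082,-.072): print(k,proj("scene",pts([.5826,.0119,-.4526,k,0])["knob_top"][0]-[0,0,.02]))
a,b,c=[cv2.imread(f"pics/scene{i}.png")[165:225,235:285] for i in(0,1,2)]
cv2.imwrite("pics/crop5.png",np.clip(1.8*np.hstack([cv2.resize(v,None,fx=5.3,fy=5.3,interpolation=cv2.INTER_NEAREST) for v in(a,b,c)]).astype(float),0,255).astype(np.uint8))
```

```text
scene0 [268.36 269.1  269.15 266.78 269.24 269.21 269.25 269.26 269.3  269.21
 268.83 268.12 268.13 268.38]
[120 119 116 117 120 126  61  47  50  54  52  53  50  48 105 125 127 121
 119 123 126 125 129 127]
scene1 [268.06 268.06 270.05 270.32 271.12 270.   271.22 271.2  271.19 271.21
 271.19 271.19 270.78 270.2 ]
[124 122 122 123 125 125  83  49  46  47  51  49  49  50  47  50 130 126
 119 125 127 127 128 126]
scene2 [268.24 268.14 269.44 270.37 271.14 270.   271.21 271.17 271.18 271.19
 271.2  271.19 271.04 270.24]
[122 121 124 120 124 126  82  49  44  45  47  47  55  50  48  51 128 127
 118 125 126 126 127 128]
-0.092 [[266.44838636 197.14600097]]
-0.082 [[267.70547078 198.90021571]]
-0.072 [[268.97325408 200.66935126]]
```

View pics/crop5.png

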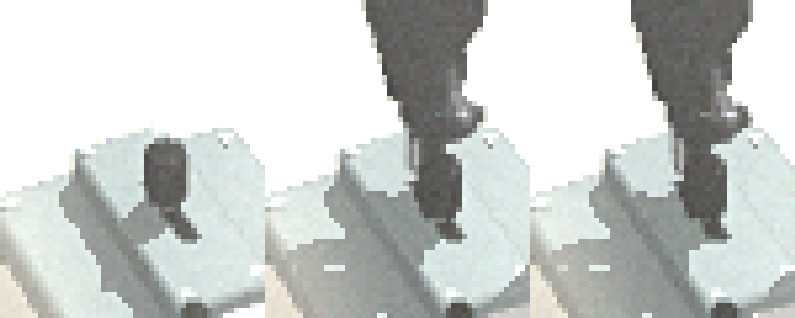

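The last two crops show the knob not moving while the force rose from 9 to 15 N, so it's at the tooth stop. I'll back off, rise and go to the pin nearest the robot, at about machine (-56, 63).

```bash
python3 -m jog '[{"tx":0,"ty":-8,"tz":0,"wx":0,"wy":0,"wz":0,"gripper":0},{"tx":0,"ty":-6,"tz":0,"wx":0,"wy":0,"wz":0,"gripper":0},{"tx":0,"ty":0,"tz":-25,"wx":0,"wy":0,"wz":0,"gripper":0},{"tx":0,"ty":0,"tz":-25,"wx":0,"wy":0,"wz":0,"gripper":0},{"tx":12,"ty":30,"tz":0,"wx":0,"wy":0,"wz":0,"gripper":0},{"tx":12,"ty":30,"tz":0,"wx":0,"wy":0,"wz":0,"gripper":0},{"tx":12,"ty":30,"tz":0,"wx":0,"wy":0,"wz":0,"gripper":0},{"tx":12,"ty":30,"tz":0,"wx":0,"wy":0,"wz":0,"gripper":0},{"tx":8,"ty":15,"tz":0,"wx":0,"wy":0,"wz":0,"gripper":0},{"tx":0,"ty":0,"tz":0,"wx":0,"wy":0,"wz":0,"gripper":0}]' >/dev/null; python3 st.py
python3 -m jog '[{"tx":0,"ty":0,"tz":0,"wx":0,"wy":0,"wz":0,"gripper":0},{"tx":0,"ty":0,"tz":0,"wx":0,"wy":0,"wz":0,"gripper":0}]'>/dev/null;python3 st.py
python3 - <<'E'
from fit import *
for c in("top","scene"): cv2.imwrite(f"pics/{c}3.png",cv2.cvtColor(env.get_image(c),cv2.COLOR_RGB2BGR))
a,b=[cv2.imread(f"pics/top{i}.png")[165:225,225:325] for i in(0,3)]
cv2.imwrite("pics/crop6.png",np.clip(1.6*np.vstack([cv2.resize(v,None,fx=5,fy=5,interpolation=cv2.INTER_CUBIC) for v in(a,b)]).astype(float),0,255).astype(np.uint8))
E
```

```text
t 10.57 mach x -58.9 y 29.6 tip z 141.3 | F x -0.2 y 0.8 z -0.2 | yaw err 0.014 gap 0.000
t 10.73 mach x -54.9 y 21.5 tip z 141.8 | F x -0.2 y -0.9 z -0.0 | yaw err 0.001 gap -0.000
```

View pics/crop6.png

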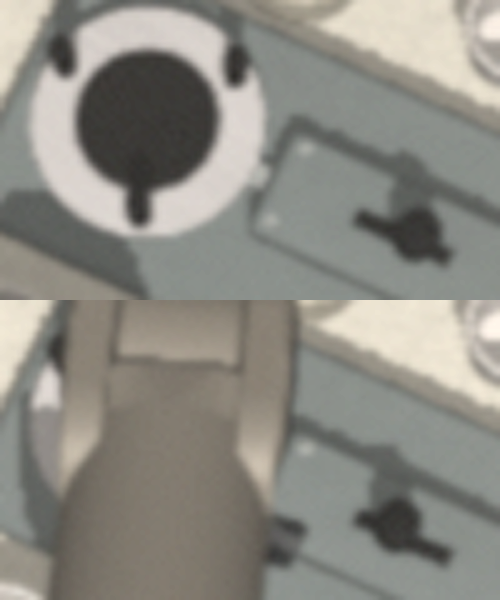

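The crop shows the knob moved from (417,232) to (399,222), about 12.5 mm. It now sits a little past the slot's middle, which fits the tooth stop near 0.020. Next I'll lower behind the pin and push it along +y.

```bash
python3 -m jog '[{"tx":1,"ty":2,"tz":22,"wx":0,"wy":0,"wz":0,"gripper":0},{"tx":0,"ty":2,"tz":20,"wx":0,"wy":0,"wz":0,"gripper":0},{"tx":0,"ty":0,"tz":0,"wx":0,"wy":0,"wz":0,"gripper":0},{"tx":0,"ty":0,"tz":0,"wx":0,"wy":0,"wz":0,"gripper":0}]'>/dev/null;python3 st.py 3&&
python3 -m jog '[{"tx":0,"ty":3,"tz":0,"wx":0,"wy":0,"wz":0,"gripper":0},{"tx":0,"ty":3,"tz":0,"wx":0,"wy":0,"wz":0,"gripper":0},{"tx":0,"ty":0,"tz":0,"wx":0,"wy":0,"wz":0,"gripper":0}]'>/dev/null;python3 st.py 5 &&
python3 -m jog '[{"tx":0,"ty":2,"tz":0,"wx":0,"wy":0,"wz":0,"gripper":0},{"tx":0,"ty":2,"tz":0,"wx":0,"wy":0,"wz":0,"gripper":0},{"tx":0,"ty":0,"tz":0,"wx":0,"wy":0,"wz":0,"gripper":0}]'>/dev/null;python3 st.py 5 &&
python3 -m jog '[{"tx":0,"ty":2,"tz":0,"wx":0,"wy":0,"wz":0,"gripper":0},{"tx":0,"ty":2,"tz":0,"wx":0,"wy":0,"wz":0,"gripper":0},{"tx":0,"ty":0,"tz":0,"wx":0,"wy":0,"wz":0,"gripper":0}]'>/dev/null;python3 st.py 5 &&
python3 -m jog '[{"tx":0,"ty":2,"tz":0,"wx":0,"wy":0,"wz":0,"gripper":0},{"tx":0,"ty":2,"tz":0,"wx":0,"wy":0,"wz":0,"gripper":0},{"tx":0,"ty":0,"tz":0,"wx":0,"wy":0,"wz":0,"gripper":0}]'>/dev/null;python3 st.py 5
```

```text
t 11.17 mach x -56.0 y 24.4 tip z 99.0 | F x 0.1 y 0.6 z 0.8 | yaw err -0.001 gap 0.000
t 11.42 mach x -55.4 y 32.5 tip z 101.0 | F x 0.2 y 0.1 z 0.7 | yaw err 0.001 gap 0.000
t 11.67 mach x -56.1 y 36.3 tip z 100.1 | F x -0.0 y 0.3 z 0.0 | yaw err 0.002 gap 0.000
t 11.92 mach x -56.2 y 40.2 tip z 99.7 | F x -0.6 y -0.1 z -0.2 | yaw err 0.002 gap -0.000
t 12.17 mach x -56.1 y 42.4 tip z 99.6 | F x -1.5 y -5.0 z 1.7 | yaw err 0.000 gap -0.000
```

```bash
python3 -m jog '[{"tx":0,"ty":2,"tz":0,"wx":0,"wy":0,"wz":0,"gripper":0},{"tx":0,"ty":2,"tz":0,"wx":0,"wy":0,"wz":0,"gripper":0},{"tx":0,"ty":0,"tz":0,"wx":0,"wy":0,"wz":0,"gripper":0}]'>/dev/null;python3 st.py 9 &&
python3 -m jog '[{"tx":0,"ty":2,"tz":0,"wx":0,"wy":0,"wz":0,"gripper":0},{"tx":0,"ty":2,"tz":0,"wx":0,"wy":0,"wz":0,"gripper":0},{"tx":0,"ty":0,"tz":0,"wx":0,"wy":0,"wz":0,"gripper":0}]'>/dev/null;python3 st.py 9 &&
python3 -m jog '[{"tx":0,"ty":2,"tz":0,"wx":0,"wy":0,"wz":0,"gripper":0},{"tx":0,"ty":2,"tz":0,"wx":0,"wy":0,"wz":0,"gripper":0},{"tx":0,"ty":0,"tz":0,"wx":0,"wy":0,"wz":0,"gripper":0}]'>/dev/null;python3 st.py 9 &&
python3 -m jog '[{"tx":0,"ty":2,"tz":0,"wx":0,"wy":0,"wz":0,"gripper":0},{"tx":0,"ty":2,"tz":0,"wx":0,"wy":0,"wz":0,"gripper":0},{"tx":0,"ty":0,"tz":0,"wx":0,"wy":0,"wz":0,"gripper":0}]'>/dev/null;python3 st.py 9
```

```text
t 12.42 mach x -56.7 y 46.7 tip z 99.1 | F x -2.6 y -4.8 z 1.8 | yaw err 0.000 gap 0.000
t 12.67 mach x -56.8 y 51.0 tip z 98.9 | F x -3.1 y -3.0 z 1.2 | yaw err 0.001 gap -0.000
t 12.92 mach x -56.5 y 55.7 tip z 99.1 | F x -2.4 y -2.6 z -0.8 | yaw err 0.001 gap -0.000
t 13.17 mach x -55.9 y 60.8 tip z 99.9 | F x -0.4 y -1.4 z -0.0 | yaw err 0.002 gap 0.000
```

```bash
python3 -m jog '[{"tx":0,"ty":2,"tz":0,"wx":0,"wy":0,"wz":0,"gripper":0},{"tx":0,"ty":2,"tz":0,"wx":0,"wy":0,"wz":0,"gripper":0},{"tx":0,"ty":0,"tz":0,"wx":0,"wy":0,"wz":0,"gripper":0}]'>/dev/null;python3 st.py 7 &&
python3 -m jog '[{"tx":0,"ty":2,"tz":0,"wx":0,"wy":0,"wz":0,"gripper":0},{"tx":0,"ty":2,"tz":0,"wx":0,"wy":0,"wz":0,"gripper":0},{"tx":0,"ty":0,"tz":0,"wx":0,"wy":0,"wz":0,"gripper":0}]'>/dev/null;python3 st.py 7 &&
python3 -m jog '[{"tx":0,"ty":2,"tz":0,"wx":0,"wy":0,"wz":0,"gripper":0},{"tx":0,"ty":2,"tz":0,"wx":0,"wy":0,"wz":0,"gripper":0},{"tx":0,"ty":0,"tz":0,"wx":0,"wy":0,"wz":0,"gripper":0}]'>/dev/null;python3 st.py 7 &&
python3 -m jog '[{"tx":0,"ty":2,"tz":0,"wx":0,"wy":0,"wz":0,"gripper":0},{"tx":0,"ty":2,"tz":0,"wx":0,"wy":0,"wz":0,"gripper":0},{"tx":0,"ty":0,"tz":0,"wx":0,"wy":0,"wz":0,"gripper":0}]'>/dev/null;python3 st.py 7 &&
python3 -m jog '[{"tx":0,"ty":2,"tz":0,"wx":0,"wy":0,"wz":0,"gripper":0},{"tx":0,"ty":2,"tz":0,"wx":0,"wy":0,"wz":0,"gripper":0},{"tx":0,"ty":0,"tz":0,"wx":0,"wy":0,"wz":0,"gripper":0}]'>/dev/null;python3 st.py 7
```

```text
t 13.42 mach x -55.9 y 64.6 tip z 100.0 | F x -0.7 y -1.8 z -0.5 | yaw err 0.002 gap 0.000
t 13.67 mach x -55.8 y 67.8 tip z 99.9 | F x -0.8 y -2.6 z 1.0 | yaw err 0.001 gap 0.000
t 13.92 mach x -55.6 y 69.1 tip z 99.9 | F x -2.6 y -6.3 z 4.1 | yaw err -0.001 gap -0.000
t 14.17 mach x -55.3 y 70.3 tip z 99.9 | F x -3.7 y -13.2 z 8.2 | yaw err -0.003 gap 0.000
t 14.17 mach x -55.3 y 70.3 tip z 99.9 | F x -3.7 y -13.2 z 8.2 | yaw err -0.003 gap 0.000
```

The force climbed to 13 N over the last 2.5 mm, so the platter has locked after about 27 degrees. I'm backing off and returning behind the knob.

```bash
python3 -m jog '[{"tx":0,"ty":-6,"tz":0,"wx":0,"wy":0,"wz":0,"gripper":0},{"tx":0,"ty":-10,"tz":0,"wx":0,"wy":0,"wz":0,"gripper":0},{"tx":0,"ty":0,"tz":-25,"wx":0,"wy":0,"wz":0,"gripper":0},{"tx":0,"ty":0,"tz":-25,"wx":0,"wy":0,"wz":0,"gripper":0},{"tx":-11,"ty":-34,"tz":0,"wx":0,"wy":0,"wz":0,"gripper":0},{"tx":-11,"ty":-34,"tz":0,"wx":0,"wy":0,"wz":0,"gripper":0},{"tx":-11,"ty":-34,"tz":0,"wx":0,"wy":0,"wz":0,"gripper":0},{"tx":-11,"ty":-34,"tz":0,"wx":0,"wy":0,"wz":0,"gripper":0},{"tx":-11,"ty":-34,"tz":0,"wx":0,"wy":0,"wz":0,"gripper":0},{"tx":0,"ty":0,"tz":0,"wx":0,"wy":0,"wz":0,"gripper":0}]'>/dev/null;
python3 -m jog '[{"tx":0,"ty":0,"tz":0,"wx":0,"wy":0,"wz":0,"gripper":0},{"tx":0,"ty":0,"tz":0,"wx":0,"wy":0,"wz":0,"gripper":0},{"tx":0,"ty":0,"tz":0,"wx":0,"wy":0,"wz":0,"gripper":0}]'>/dev/null;python3 st.py
```

```text
t 15.25 mach x -1.2 y -108.2 tip z 149.6 | F x -1.1 y 0.4 z -0.7 | yaw err 0.004 gap -0.000
```

```bash
python3 -m jog '[{"tx":-1,"ty":-14,"tz":0,"wx":0,"wy":0,"wz":0,"gripper":0},{"tx":0,"ty":0,"tz":28,"wx":0,"wy":0,"wz":0,"gripper":0},{"tx":0,"ty":0,"tz":27,"wx":0,"wy":0,"wz":0,"gripper":0},{"tx":0,"ty":0,"tz":0,"wx":0,"wy":0,"wz":0,"gripper":0},{"tx":0,"ty":0,"tz":0,"wx":0,"wy":0,"wz":0,"gripper":0}]'>/dev/null;python3 st.py 3 &&
python3 -m jog '[{"tx":0,"ty":3,"tz":0,"wx":0,"wy":0,"wz":0,"gripper":0},{"tx":0,"ty":3,"tz":0,"wx":0,"wy":0,"wz":0,"gripper":0},{"tx":0,"ty":2,"tz":0,"wx":0,"wy":0,"wz":0,"gripper":0},{"tx":0,"ty":0,"tz":0,"wx":0,"wy":0,"wz":0,"gripper":0}]'>/dev/null;python3 st.py 8 &&
python3 -m jog '[{"tx":0,"ty":2,"tz":0,"wx":0,"wy":0,"wz":0,"gripper":0},{"tx":0,"ty":2,"tz":0,"wx":0,"wy":0,"wz":0,"gripper":0},{"tx":0,"ty":0,"tz":0,"wx":0,"wy":0,"wz":0,"gripper":0}]'>/dev/null;python3 st.py 8 &&
python3 -m jog '[{"tx":0,"ty":2,"tz":0,"wx":0,"wy":0,"wz":0,"gripper":0},{"tx":0,"ty":2,"tz":0,"wx":0,"wy":0,"wz":0,"gripper":0},{"tx":0,"ty":0,"tz":0,"wx":0,"wy":0,"wz":0,"gripper":0}]'>/dev/null;python3 st.py 8 &&
python3 -m jog '[{"tx":0,"ty":2,"tz":0,"wx":0,"wy":0,"wz":0,"gripper":0},{"tx":0,"ty":2,"tz":0,"wx":0,"wy":0,"wz":0,"gripper":0},{"tx":0,"ty":0,"tz":0,"wx":0,"wy":0,"wz":0,"gripper":0}]'>/dev/null;python3 st.py 8
```

```text
t 15.67 mach x -0.9 y -122.6 tip z 93.5 | F x 0.5 y -0.4 z -0.3 | yaw err 0.004 gap -0.000
t 16.00 mach x 0.6 y -115.1 tip z 95.9 | F x -0.2 y 0.4 z 1.0 | yaw err 0.003 gap 0.000
t 16.25 mach x 0.1 y -111.8 tip z 94.9 | F x -0.6 y 0.1 z 0.1 | yaw err 0.001 gap -0.000
t 16.50 mach x 0.1 y -108.1 tip z 94.7 | F x -0.3 y -0.2 z 0.2 | yaw err 0.001 gap 0.000
t 16.75 mach x 0.2 y -105.6 tip z 94.7 | F x -0.9 y -3.7 z 0.1 | yaw err -0.000 gap 0.000
```

```bash
python3 -m jog '[{"tx":0,"ty":2,"tz":0,"wx":0,"wy":0,"wz":0,"gripper":0},{"tx":0,"ty":2,"tz":0,"wx":0,"wy":0,"wz":0,"gripper":0},{"tx":0,"ty":0,"tz":0,"wx":0,"wy":0,"wz":0,"gripper":0}]'>/dev/null;python3 st.py 10 &&
python3 -m jog '[{"tx":0,"ty":2,"tz":0,"wx":0,"wy":0,"wz":0,"gripper":0},{"tx":0,"ty":2,"tz":0,"wx":0,"wy":0,"wz":0,"gripper":0},{"tx":0,"ty":0,"tz":0,"wx":0,"wy":0,"wz":0,"gripper":0}]'>/dev/null;python3 st.py 10 &&
python3 -m jog '[{"tx":0,"ty":2,"tz":0,"wx":0,"wy":0,"wz":0,"gripper":0},{"tx":0,"ty":2,"tz":0,"wx":0,"wy":0,"wz":0,"gripper":0},{"tx":0,"ty":0,"tz":0,"wx":0,"wy":0,"wz":0,"gripper":0}]'>/dev/null;python3 st.py 10 &&
python3 -m jog '[{"tx":0,"ty":2,"tz":0,"wx":0,"wy":0,"wz":0,"gripper":0},{"tx":0,"ty":2,"tz":0,"wx":0,"wy":0,"wz":0,"gripper":0},{"tx":0,"ty":0,"tz":0,"wx":0,"wy":0,"wz":0,"gripper":0}]'>/dev/null;python3 st.py 10
```

```text
t 17.00 mach x 0.2 y -101.4 tip z 94.6 | F x -0.4 y -5.3 z 0.7 | yaw err -0.000 gap -0.000
t 17.25 mach x 0.2 y -99.0 tip z 94.7 | F x -0.4 y -7.6 z 1.8 | yaw err -0.001 gap 0.000
t 17.50 mach x 0.3 y -98.1 tip z 94.7 | F x -1.2 y -13.4 z 4.2 | yaw err -0.004 gap 0.000
t 17.50 mach x 0.3 y -98.1 tip z 94.7 | F x -1.2 y -13.4 z 4.2 | yaw err -0.004 gap 0.000
```

```bash
python3 -m jog '[{"tx":0,"ty":1,"tz":0,"wx":0,"wy":0,"wz":0,"gripper":0},{"tx":0,"ty":1,"tz":0,"wx":0,"wy":0,"wz":0,"gripper":0},{"tx":0,"ty":0,"tz":0,"wx":0,"wy":0,"wz":0,"gripper":0},{"tx":0,"ty":0,"tz":0,"wx":0,"wy":0,"wz":0,"gripper":0}]'>/dev/null;python3 st.py
python3 -m jog '[{"tx":0,"ty":-6,"tz":0,"wx":0,"wy":0,"wz":0,"gripper":0},{"tx":0,"ty":-8,"tz":0,"wx":0,"wy":0,"wz":0,"gripper":0},{"tx":0,"ty":-8,"tz":0,"wx":0,"wy":0,"wz":0,"gripper":0},{"tx":0,"ty":0,"tz":-30,"wx":0,"wy":0,"wz":0,"gripper":0},{"tx":0,"ty":0,"tz":-40,"wx":0,"wy":0,"wz":0,"gripper":0},{"tx":0,"ty":-30,"tz":-20,"wx":0,"wy":0,"wz":0,"gripper":0},{"tx":0,"ty":-30,"tz":0,"wx":0,"wy":0,"wz":0,"gripper":0},{"tx":0,"ty":0,"tz":0,"wx":0,"wy":0,"wz":0,"gripper":0},{"tx":0,"ty":0,"tz":0,"wx":0,"wy":0,"wz":0,"gripper":0},{"tx":0,"ty":0,"tz":0,"wx":0,"wy":0,"wz":0,"gripper":0}]'>/dev/null;python3 st.py
python3 - <<'E'
from fit import *
for c in("top","scene"): cv2.imwrite(f"pics/{c}4.png",cv2.cvtColor(env.get_image(c),cv2.COLOR_RGB2BGR))
a,b=[cv2.imread(f"pics/top{i}.png")[165:225,225:325] for i in(0,4)]
cv2.imwrite("pics/crop7.png",np.clip(1.6*np.vstack([cv2.resize(v,None,fx=5,fy=5,interpolation=cv2.INTER_CUBIC) for v in(a,b)]).astype(float),0,255).astype(np.uint8))
E
```

```text
t 17.83 mach x 0.4 y -97.7 tip z 94.7 | F x -2.8 y -15.0 z 4.9 | yaw err -0.006 gap -0.000
t 18.67 mach x -0.0 y -171.2 tip z 184.5 | F x 1.1 y 0.8 z -0.5 | yaw err 0.002 gap 0.000
```

View pics/crop7.png

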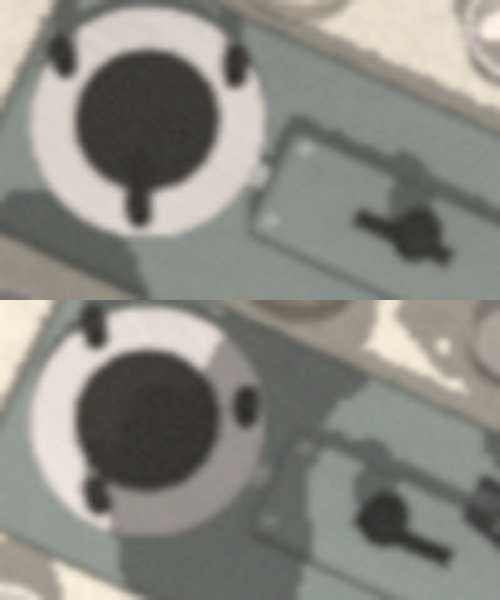

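The last crop shows the knob at (383,218), at the platter end of its slot, and the platter turned about 27 degrees. The two hard stops were about 7.5 mm apart, which matches 0.020 to 0.028. The arm is clear of everything, so I'm handing in.

```bash
python3 -c "
from plant import env
print(env.finish_job())"
```

```text
the job is handed in; nothing more can be done
None
```

I handed the job in without seeing a verdict: the platter locked after about 27° of turn, the knob went on to a second hard stop that I take to be fully home, and the arm is clear. No measured push passed 16 N, and I noticed no contact with the bottles, cups or other things. The knob moved only about 20–22 mm in all, so it seems to have started about 7 mm in. I judged it home from the 7.5 mm between its two stops (8 mm expected) and from its place at the platter end of its slot.

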